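Check the chisel chest's catch and hold its lid open

ROBOT

A 6-joint arm with a two-finger parallel gripper is mounted at the origin on the work surface. World frame = base frame: x ahead of the robot, y to its left, z up, the work surface at z = 0. Lengths are in mm, angles in rad, forces in N, time in s.
With the tool pointing down it reaches from about 350 to 975 mm from the base axis. Payload 7.1 kg.
Tool frame: the origin (TCP) lies at the very end of the fingers, on their centre line; the grasp point (between the pads) lies 19 mm behind it; z points along the fingers, y is the direction in which the jaws open and shut (so a half turn about z gives the same grasp; the last joint's range is limited). The gripper opens to 88 mm and grips with 3 to 60 N. Pads are 20 mm wide; open, the fingers measure 115 mm over their backs; the gripper's body (75 mm by 178 mm) begins 61 mm behind the grasp point.
Start: joints at [1.098, 0.423, 1.63, -0, 1.089, -0.019], TCP at [273.957, 561.74, 222.675] pointing down, gripper open.
Joint ranges: [-3, 3], [-0.9, 2.11], [0.09, 2.58], [-1.31, 4.45], [0.11, 2.69], [-2.54, 2.54]. Speed limits (rad/s): [2.39, 2.39, 3.01, 3.14, 3.14, 3.14].

INTERFACE

Orientations are given as a rotation vector (axis times angle).
In Python, from workcell import ctrl, imaging gives the robot as it stands. The module is installed in compiled form; this text tells all that it offers.
- The arm moves only by the shell command python3 -m pendant 'ROWS'. ROWS is JSON, a list of rows, each an object with "turn": the turn, a rotation vector about the world's x, y, z in rad, a list of three; "dp": the shift along the world's x, y, z in m, a list of three; "claw": the finger opening in m, from 0 to 0.0878. A call has 1 to 8 rows; each row is the pose to reach, as a shift and turn from the pose commanded when the call began; what a row does not reach only later rows make up. A row lasts 1/10 s, in which the tool goes at most 50 mm and 8.59 degrees, less where a joint would pass 70% of its speed; a pose out of reach is approached as far as the arm can. A call with a gripper value outside its range is refused whole. The fingers move at their own pace and stop on an object; the grip force is fixed at half the most. Time passes only in rows, so rows that repeat a pose let the fingers close. It gives the time, the measured TCP pose, the force and the opening at its end, in the units of the state.
- ctrl.get_obs(): the state, without advancing time (a new reading comes with each control period).
- imaging.get_image(name): name is "side" or "top" or "wrist"; returns a dict with "pixels" (480x640x3 uint8, blue, green, red), "fov_y" (degrees; the focal length in pixels is half the picture's height over the tangent of half this angle, whatever the lens; pixels are square), "cx", "cy" (the principal point, pixels), "k1" (the pictures are not rectified: a ray, as slopes to the right and down, at radius r is drawn at 1 + k1 r^2 times it, then the intrinsics apply), "xyz" and "rotation" of the camera in the world. Camera axes: x right, y up, looking along -z (the intrinsics and any distortion apply to the point x, -y, -z); pixel columns grow to the right and rows downward; lengths in mm; the calibration is good to about 2 mm. A picture is of the moment at which its call begins. There is no depth.
- ctrl.close_job(): hands the job in, once; it reports no verdict.
The state is a dict: "t": time; "qpos": joint angles; "qvel": joint speeds; "joint_torque": joint torques, N m; "ee_pos": TCP position; "orientation": TCP orientation; "ft_force": force on the tool from outside, world axes, zero at the start; "moment": the same for the moment, N m; "width": finger opening in mm.
Only numpy, scipy, OpenCV 4.12 (cv2) and the standard library are available. Lean on these libraries where they do the work, as an engineer would, in place of code of your own. Each camera call takes 0.05 s, during which the arm holds its last target.

TASK

Tug the green lid of the chisel chest up by its handle, before touching the red release plunger, to learn whether the hidden catch holds it. If it is caught, push the plunger fully down; then raise the lid to at least 40 degrees open and finish while still holding it there, because it falls shut if let go. Leave the can, the mallet and the offcut where they are.

Things in the scene. Friction and masses are not known exactly. Their poses are not given: they have to be found in the camera images.
- chest: Plywood chisel chest fixed to the bench, 220 (x) x 260 (y) x 90 mm tall, walls 8 mm; origin at the centre of its underside, z up, +x to its hinge, -x to its front. Grey catch housing, 58 x 70 x 100 mm tall, against its front, centred at x = -139 mm, y = 0. Inside it a hidden hook holds the lid at some starts and not at others; nothing outside shows which.
- lid (a joint): Opening angle of the green lid (220 x 260 x 12 mm, about 0.45 kg, top 102 mm over the bench when shut), rad: 0 shut, grows as the front edge rises, at most 1.25. Let go, it falls shut from any angle. A caught lid rises only about 0.04 rad (6 mm at the handle), then stops dead; a free one keeps rising for 3 to 5 N at the handle.
- handle (a point): Centre of the dark bow handle on the lid: round bar 12 mm thick, straight along the chest's y, 70 mm between its two posts, axis 38 mm above the lid's top; when shut 140 mm above the bench at x = -45 mm, y = 0 of the chest. The bar may turn between gripping fingers. The point and its axes move with the lid (shut: parallel to the chest's).
- hinge (a point): Middle of the lid's hinge axis, which lies along the chest's y at x = +110 mm, 90 mm above the bench. The handle bar lies 155 mm nearer the front and 50 mm higher than it when shut.
- plunger (a joint): How far the red release plunger is pushed in, in m: 0 up (start), 0.012 fully down against its stop. Pushing takes about 3 N, then it stops hard; it has no spring and stays down. Fully down, it has swung the hook off for good. On a lid that is not caught it has no effect.
- plunger_top (a point): Centre of the top face of the red plunger, a round button 28 mm across on the grey housing, at x = -139 mm, y = 0 of the chest; 118 mm above the bench when up, 106 mm when fully down (6 mm above the housing's top).
- glue_can: Blue round can of glue, 66 mm across, 100 mm tall; origin at the centre of its underside. Bystander.
- mallet: Wooden joiner's mallet lying flat, about 270 mm long, head 70 x 110 x 60 mm at its +x end, handle (26 mm thick) to -x; origin on the bench under its middle. Bystander.
- offcut: Small brown wood offcut, 40 x 70 x 22 mm, lying flat beside the catch housing; origin at the centre of its underside. Bystander.

How it is judged (in metres and radians):
On the way:
1. the lid is tugged up by the fingers while the release plunger has not yet been pushed (value of joint lid above 0.02 rad and value of joint plunger below 0.003 m and contact force between the fingers and lid above 0.5 N), for 0.04 s.
At the end, for the whole second after the job is handed in: The lid stands still (under 0.05 rad/s) at 0.66 rad (38 degrees) or more, carried by the gripper's fingers (over 0.5 N) and by none of the loose things; can, mallet and offcut are within 30 mm of where they began (value of joint lid above 0.66 rad and velocity of joint lid between -0.05 and 0.05 rad/s and contact force between the fingers and lid above 0.5 N and contact force between lid and glue_can below 0.2 N and contact force between lid and mallet below 0.2 N and contact force between lid and offcut below 0.2 N and distance of each of glue_can, mallet, offcut from where it was at the start of the episode below 0.03 m); the arm keeps its last pose, push and grip.
It fails at once if the glue can was pushed out of its place (over 30 mm) (distance of glue_can from where it was at the start of the episode above 0.03 m).
It fails at once if the mallet was pushed out of its place (over 30 mm) (distance of mallet from where it was at the start of the episode above 0.03 m).
It fails at once if the offcut was pushed out of its place (over 30 mm) (distance of offcut from where it was at the start of the episode above 0.03 m).
It also fails if it takes over 58 s, if anything falls off the work surface, if the arm or the gripper's body presses on something with over 40 N, if the wrist force passes 120 N, or if a joint passes its speed limit or range.

## Working session

There is one attempt and no reset: what is moved stays moved. The work goes in short steps, Python scripts to look and compute and a shell command to move; the robot and the scene stay as the last step left them, time stands still between calls to the robot, and variables do not carry over. Pictures are saved under pics/ and viewed, and the job is handed in when it is done.

```bash
mkdir -p pics
cat > h.py <<'E'
import numpy as np, cv2
from workcell import ctrl, imaging
def grab(n,f):
    im=imaging.get_image(n); cv2.imwrite(f'pics/{f}.png',im['pixels']); np.save(f'pics/{f}.npy',im,allow_pickle=True); return im
def load(f): return np.load(f'pics/{f}.npy',allow_pickle=True).item()
def rot(im):
    R=np.array(im['rotation'],float)
    return R if R.shape==(3,3) else cv2.Rodrigues(R)[0]
def ray(im,u,v):
    f=240/np.tan(np.radians(im['fov_y'])/2)
    K=np.array([[f,0,im['cx']],[0,f,im['cy']],[0,0,1]])
    p=cv2.undistortPointsIter(np.array([[[u,v]]],float),K,np.array([im['k1'],0,0,0,0.]),None,None,(3,100,1e-10))[0,0]
    d=rot(im)@np.array([p[0],-p[1],-1]); return np.array(im['xyz'],float),d/np.linalg.norm(d)
def plane(im,u,v,z):
    o,d=ray(im,u,v); return o+d*(z-o[2])/d[2]
def tri(*r):
    A=sum(np.eye(3)-np.outer(d,d) for o,d in r); b=sum((np.eye(3)-np.outer(d,d))@o for o,d in r)
    x=np.linalg.solve(A,b); return x,[np.linalg.norm((np.eye(3)-np.outer(d,d))@(x-o)) for o,d in r]
E
python3 - <<'E'
from h import *
for n in('top','side','wrist'):
    im=grab(n,n+'0'); print(n,{k:v for k,v in im.items() if k!='pixels'})
print(ctrl.get_obs())
E
```

```text
top {'fov_y': 45.96631034875534, 'cx': 319.9143109209677, 'cy': 240.47212486283556, 'k1': -0.03186795831181104, 'xyz': array([ 467.43757905,    1.82267419, 1429.68797881]), 'rotation': array([ 0.0838992 , -0.06307593, -1.59484976])}
side {'fov_y': 53.99424848700384, 'cx': 327.17075850729003, 'cy': 241.0061249234315, 'k1': -0.027949390329550527, 'xyz': array([ 467.30725673, -898.36318632,  718.70913059]), 'rotation': array([ 0.965356  , -0.07881872, -0.11417697])}
wrist {'fov_y': 68.55060787387865, 'cx': 315.53201254361454, 'cy': 248.1479375123083, 'k1': 0.013343830189467065, 'xyz': array([202.03268678, 596.24172079, 384.58908318]), 'rotation': array([-0.26457518, -0.16388239,  1.10888174])}
{'t': 0.15, 'qpos': array([ 1.09799674e+00,  4.23669840e-01,  1.63048656e+00, -4.10493545e-06,
        1.08860325e+00, -1.90063098e-02]), 'qvel': array([-0.00087445, -0.00148518, -0.00215052,  0.00084536, -0.00211483,
       -0.00051995]), 'joint_torque': array([ 1.72848909e-04, -5.44981956e+01, -2.73921597e+01,  6.44243206e-02,
        2.04186601e-02, -1.27027292e-04]), 'ee_pos': array([273.77533721, 561.37711656, 222.08839651]), 'orientation': array([-7.06650177e-01, -3.06079794e+00,  1.77920394e-03]), 'ft_force': array([ 0.14377044,  0.40937114, -0.26547082]), 'moment': array([-0.0278522 , -0.00359576,  0.0170614 ]), 'width': 87.95757645910898}
```

View pics/top0.png

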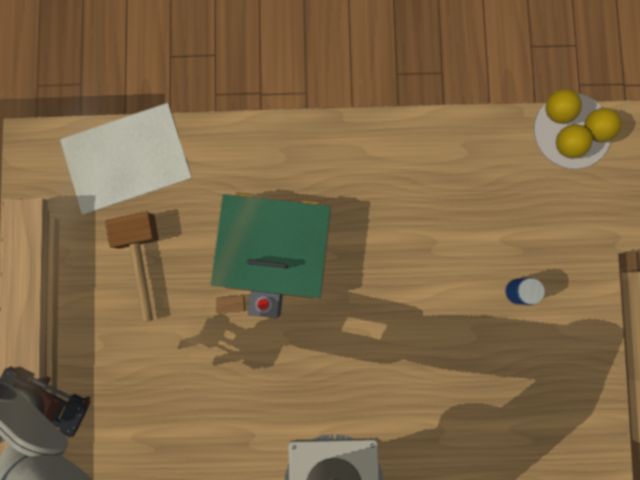

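View pics/side0.png

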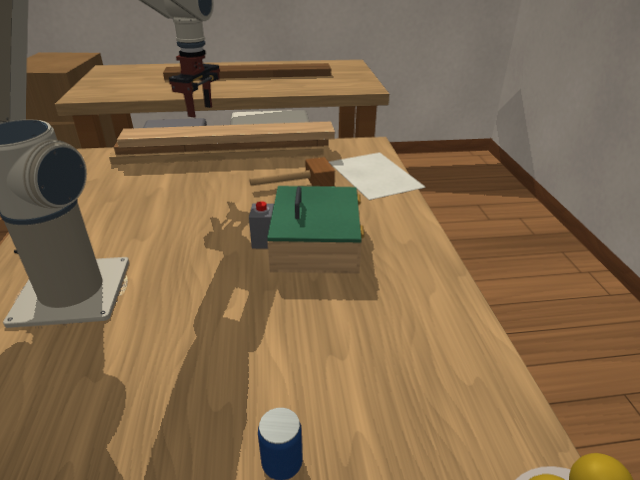

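The top view shows the green lid with corners near (224,195), (330,205), (321,297) and (211,285). The dark handle runs from (248,263) to (290,267), and the red plunger is at (263,304). The offcut sits beside the housing at (230,303), the mallet is at (140,260), and the can is at (525,291), well away. In the side view the plunger is at (262,206) and the handle bar at about (298,195).

Run:
```python
from h import *
for n in('top','side'):
    im=load(n+'0'); hsv=cv2.cvtColor(im['pixels'],cv2.COLOR_BGR2HSV)
    g=cv2.inRange(hsv,(60,80,40),(90,255,255)); 
    g=cv2.morphologyEx(g,cv2.MORPH_CLOSE,np.ones((15,15)))
    c=max(cv2.findContours(g,0,2)[0],key=cv2.contourArea)
    ap=cv2.approxPolyDP(c,8,True)[:,0]
    print(n,'lid',[(tuple(map(int,p)),plane(im,*map(float,p),102).round(0)[:2]) for p in ap])
    r=cv2.inRange(hsv,(0,160,90),(6,255,255))|cv2.inRange(hsv,(172,160,90),(180,255,255))
    for c in cv2.findContours(r,0,2)[0]:
        if cv2.contourArea(c)>20: print('red',cv2.minEnclosingCircle(c),cv2.boundingRect(c),cv2.contourArea(c))
    x,y,w,h=(195,180,150,150) if n=='top' else (235,170,140,110)
    cv2.imwrite(f'pics/{n}crop.png',cv2.resize(im['pixels'][y:y+h,x:x+w],None,fx=5,fy=5,interpolation=2)[:600,:800])
```

```text
top lid [((224, 195), array([707., 244.])), ((215, 260), array([552., 266.])), ((223, 284), array([495., 248.])), ((319, 296), array([462.,  23.])), ((329, 207), array([671.,  -6.]))]
red ((262.9285583496094, 303.96429443359375), 5.036336421966553) (258, 299, 10, 11) 64.0
side lid [((278, 187), array([495., 264.])), ((268, 240), array([460.,   7.])), ((360, 241), array([671., -20.])), ((355, 188), array([706., 236.]))]
red ((260.9385986328125, 205.57017517089844), 5.3159894943237305) (256, 202, 10, 9) 63.5
```

View pics/topcrop.png

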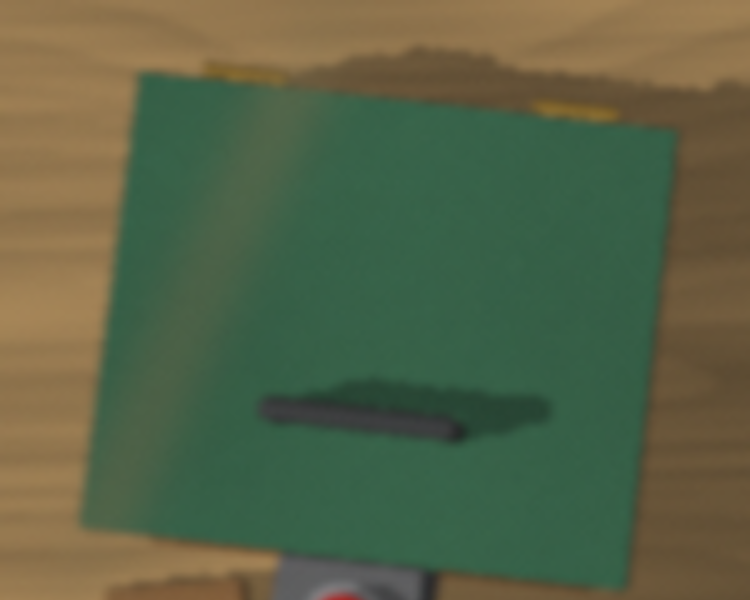

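View pics/sidecrop.png

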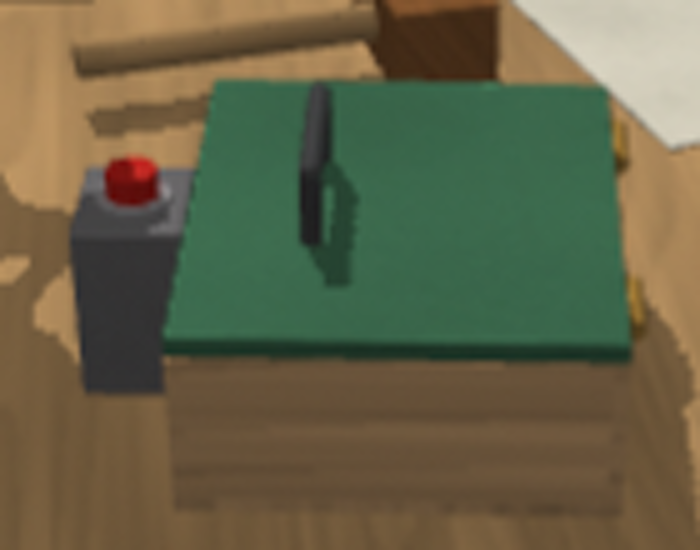

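Run:
```python
from h import *
T=load('top0');S=load('side0')
t=lambda a,b:(195+a/5-.4,180+b/5-.4)
s=lambda a,b:(235+a/5-.4,170+b/5-.4)
P={'BL':((138,72),(607,86)),'BR':((679,130),(630,346)),'FR':((628,588),(165,342)),'FL':((82,526),(215,80)),
'barL':((260,405),(320,88)),'barR':((466,432),(311,168)),'barC':((363,418),(315.5,128)),'plg':((340,620),(131,165))}
for k,(a,b) in P.items():
    x,e=tri(ray(T,*t(*a)),ray(S,*s(*b))); print(k,x.round(1),np.round(e,1), plane(T,*t(*a),{'b':146,'p':118}.get(k[0],102)).round(0))
```

```text
BL [710.5 248.4  99.1] [0.8 0.8] [709. 248. 102.]
BR [674.5  -9.1 100.6] [0.1 0.1] [674.  -9. 102.]
FR [459.1  20.5  98.8] [0.3 0.3] [459.  20. 102.]
FL [494.2 276.7  99.8] [0.2 0.2] [494. 276. 102.]
barL [546.4 186.2 139.8] [0. 0.] [546. 185. 146.]
barR [532.8  91.5 147. ] [1.5 1.5] [531.  92. 146.]
barC [539.7 138.8 142.7] [0.6 0.6] [539. 138. 146.]
plg [447.2 153.5 118.6] [0.2 0.2] [447. 154. 118.]
```

Run:
```python
from h import *
o=ctrl.get_obs(); R=cv2.Rodrigues(o['orientation'])[0]; print(R.round(3))
a=np.arctan2(R[1,1],R[0,1]); print('tool y yaw',a,'turn options',[(-.139-a+np.pi*k) for k in(-1,0,1)])
print(np.array([540,139.5,210])-o['ee_pos'], o['t'])
```

```text
[[-0.899  0.438 -0.001]
 [ 0.438  0.899 -0.001]
 [ 0.    -0.001 -1.   ]]
tool y yaw 1.1170049673277205 turn options [np.float64(-4.397597620917514), np.float64(-1.2560049673277205), np.float64(1.8855876862620726)]
[ 266.22466279 -421.87711656  -12.08839651] 0.15
```

```bash
python3 -m pendant '[{"dp":[0.02,-0.04,0],"turn":[0,0,-0.13],"claw":0.0878},{"dp":[0.045,-0.08,0],"turn":[0,0,-0.26],"claw":0.0878},{"dp":[0.07,-0.12,0],"turn":[0,0,-0.39],"claw":0.0878},{"dp":[0.095,-0.16,0],"turn":[0,0,-0.52],"claw":0.0878},{"dp":[0.12,-0.2,0],"turn":[0,0,-0.65],"claw":0.0878},{"dp":[0.145,-0.24,0],"turn":[0,0,-0.78],"claw":0.0878},{"dp":[0.17,-0.28,0],"turn":[0,0,-0.91],"claw":0.0878},{"dp":[0.19,-0.31,0],"turn":[0,0,-1.0],"claw":0.0878}]'
python3 - <<'E'
from h import *
o=ctrl.get_obs(); R=cv2.Rodrigues(o['orientation'])[0]
print(o['qpos'].round(3),o['ee_pos'],'yaw turn',-.139-np.arctan2(R[1,1],R[0,1]),np.array([540,139.5,215])-o['ee_pos'])
E
```

```text
t: 0.95
ee_pos: [464.8, 249.4, 222.6]
orientation: [2.094, 2.341, -0.0]
ft_force: [-0.2, 0.5, -0.5]
width: 88.2
[ 0.47   0.281  1.845 -0.     1.017  0.359] [464.78020664 249.38490098 222.62348948] yaw turn -0.25020517065958536 [  75.21979336 -109.88490098   -7.62348948]
```

```bash
python3 -m pendant '[{"dp":[0.025,-0.037,0],"turn":[0,0,-0.09],"claw":0.0878},{"dp":[0.05,-0.075,0],"turn":[0,0,-0.18],"claw":0.0878},{"dp":[0.076,-0.112,0],"turn":[0,0,-0.255],"claw":0.0878},{"dp":[0.076,-0.112,0],"turn":[0,0,-0.255],"claw":0.0878},{"dp":[0.076,-0.112,0],"turn":[0,0,-0.255],"claw":0.0878}]'
python3 - <<'E'
from h import *
o=ctrl.get_obs(); R=cv2.Rodrigues(o['orientation'])[0]
print(o['qpos'].round(3),o['ee_pos'],'yaw turn',-.139-np.arctan2(R[1,1],R[0,1]),o['ft_force'])
grab('wrist','w1');grab('side','s1')
E
```

```text
t: 1.45
ee_pos: [539.9, 139.0, 222.3]
orientation: [-2.37, -2.061, 0.001]
ft_force: [-0.2, 0.3, -0.3]
width: 87.6
[0.23  0.326 1.78  0.    1.036 0.37 ] [539.8978237  138.98609994 222.27744053] yaw turn 0.000648522998605211 [-0.20784378  0.33026213 -0.29165055]
```

View pics/w1.png

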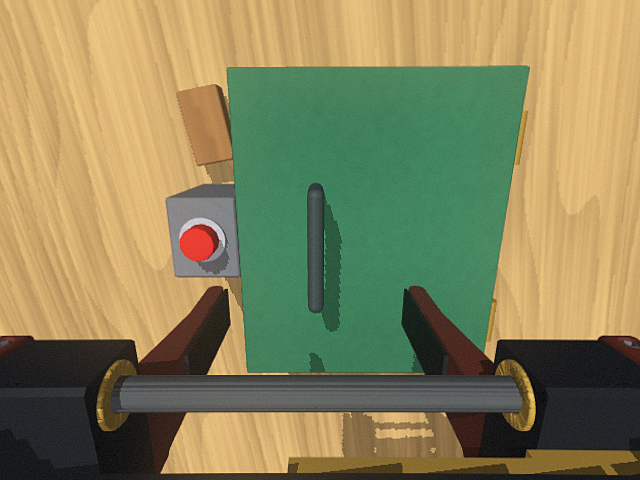

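View pics/s1.png

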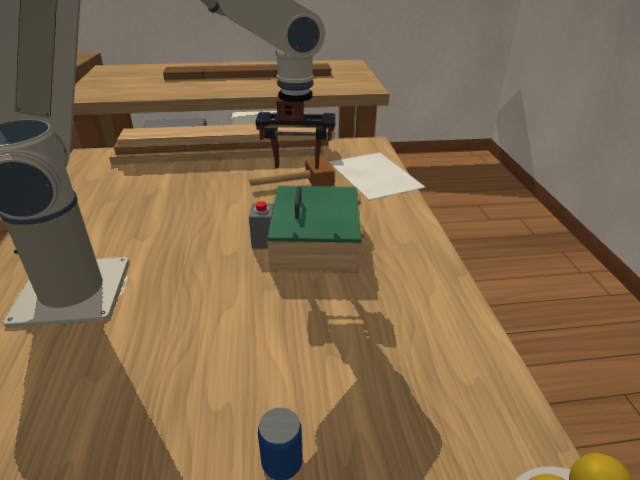

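In the wrist view the bar is vertical, running from (316,184) to (316,312), midway between the fingers. The plunger is at (199,243) and the offcut at (207,125). I'll check these positions against the first two views.

Run:
```python
from h import *
W=load('w1');T=load('top0');S=load('side0')
print('bar',plane(W,316,248,145),plane(W,316,186,145),plane(W,316,310,145),'plg',plane(W,199,243,118))
print(tri(ray(W,316,248),ray(T,267.2,263.2),ray(S,297.7,195.2)),tri(ray(W,199,243),ray(T,262.6,303.6),ray(S,260.8,202.6)))
```

```text
bar [541.39999253 145.75436434 145.        ] [547.46588746 189.09116272 145.        ] [534.6490191   97.52523177 145.        ] plg [449.62554468 154.51937004 118.        ]
(array([540.31480012, 141.82182482, 139.67653168]), [np.float64(2.387483185055724), np.float64(2.889243740601475), np.float64(1.1702355235404158)]) (array([447.888222  , 154.11736945, 117.45458346]), [np.float64(1.4372790995308595), np.float64(0.6856267766640339), np.float64(1.0564086724596684)])
```

```bash
python3 -m pendant '[{"dp":[0.0005,0.002,-0.03],"turn":[0,0,0],"claw":0.0878},{"dp":[0.0005,0.002,-0.06],"turn":[0,0,0],"claw":0.0878},{"dp":[0.0005,0.002,-0.085],"turn":[0,0,0],"claw":0.0878},{"dp":[0.0005,0.002,-0.1],"turn":[0,0,0],"claw":0.0878},{"dp":[0.0005,0.002,-0.1],"turn":[0,0,0],"claw":0.0878}]'
python3 -m pendant '[{"dp":[0,0,0],"turn":[0,0,0],"claw":0},{"dp":[0,0,0],"turn":[0,0,0],"claw":0},{"dp":[0,0,0],"turn":[0,0,0],"claw":0},{"dp":[0,0,0],"turn":[0,0,0],"claw":0},{"dp":[0,0,0],"turn":[0,0,0],"claw":0},{"dp":[0,0,0],"turn":[0,0,0],"claw":0},{"dp":[0,0,0],"turn":[0,0,0],"claw":0},{"dp":[0,0,0],"turn":[0,0,0],"claw":0}]'
python3 -c "
from h import *
grab('wrist','w2')"
```

```text
t: 2.05
ee_pos: [538.0, 142.8, 120.6]
orientation: [-2.365, -2.065, 0.006]
ft_force: [0.4, -1.0, -0.1]
width: 87.6
t: 2.85
ee_pos: [540.5, 141.7, 122.7]
orientation: [-2.369, -2.063, 0.0]
ft_force: [0.1, -0.1, 0.6]
width: 27.4
```

View pics/w2.png

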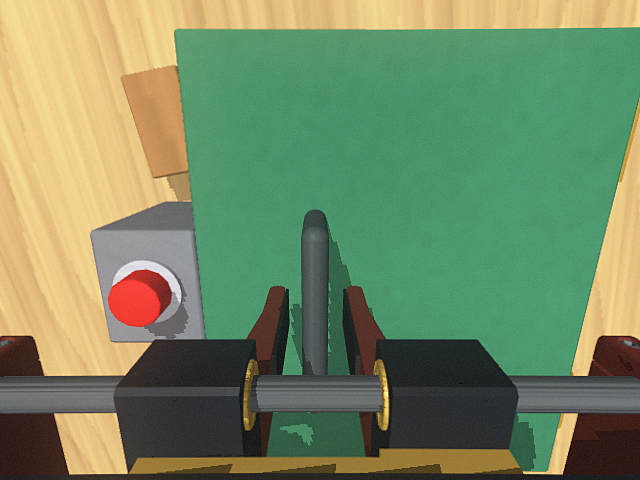

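The fingers straddle the bar, which is at x≈315 with the fingers at about 280 and 350. The opening is still 27 mm, so they are still closing.

```bash
python3 -m pendant '[{"dp":[0,0,0],"turn":[0,0,0],"claw":0},{"dp":[0,0,0],"turn":[0,0,0],"claw":0},{"dp":[0,0,0],"turn":[0,0,0],"claw":0},{"dp":[0,0,0],"turn":[0,0,0],"claw":0}]'
```

```text
t: 3.3
ee_pos: [540.1, 141.8, 122.6]
orientation: [-2.369, -2.063, 0.001]
ft_force: [-2.5, 0.9, 1.3]
width: 11.2
```

The bar is gripped at about 12 mm. Now the tug, in small steps.

```bash
python3 -m pendant '[{"dp":[0,0,0.002],"turn":[0,0,0],"claw":0},{"dp":[0.001,0,0.004],"turn":[0,0,0],"claw":0},{"dp":[0.0015,0,0.005],"turn":[0,0,0],"claw":0},{"dp":[0.0015,0,0.005],"turn":[0,0,0],"claw":0}]'
python3 -m pendant '[{"dp":[0.0005,0,0.0015],"turn":[0,0,0],"claw":0},{"dp":[0.001,0,0.003],"turn":[0,0,0],"claw":0},{"dp":[0.001,0,0.003],"turn":[0,0,0],"claw":0}]'
```

```text
t: 3.7
ee_pos: [541.7, 141.5, 127.5]
orientation: [-2.369, -2.063, 0.001]
ft_force: [-0.9, -0.7, -5.0]
width: 11.4
t: 4.0
ee_pos: [541.9, 141.4, 128.5]
orientation: [-2.368, -2.062, 0.004]
ft_force: [3.4, 1.0, -24.6]
width: 11.3
```

The lid is caught: after about 6 mm of rise the force jumped from 5 N to 25 N and it moved no further. I'll lower it, release it and go to the plunger.

```bash
python3 -m pendant '[{"dp":[-0.001,0,-0.003],"turn":[0,0,0],"claw":0},{"dp":[-0.0025,0,-0.007],"turn":[0,0,0],"claw":0},{"dp":[-0.0025,0,-0.008],"turn":[0,0,0],"claw":0},{"dp":[-0.0025,0,-0.008],"turn":[0,0,0],"claw":0.03},{"dp":[-0.0025,0,-0.008],"turn":[0,0,0],"claw":0.03},{"dp":[-0.0025,0,-0.008],"turn":[0,0,0],"claw":0.03},{"dp":[-0.0025,0,-0.008],"turn":[0,0,0],"claw":0.03},{"dp":[-0.0025,0,-0.008],"turn":[0,0,0],"claw":0.03}]'
```

```text
t: 4.8
ee_pos: [540.8, 141.9, 122.9]
orientation: [2.369, 2.063, 0.001]
ft_force: [0.0, -0.4, 0.6]
width: 30.0
```

```bash
python3 -m pendant '[{"dp":[0,0,0.025],"turn":[0,0,0],"claw":0.03},{"dp":[0,0,0.05],"turn":[0,0,0],"claw":0.03},{"dp":[-0.031,0.004,0.05],"turn":[0,0,0],"claw":0},{"dp":[-0.062,0.008,0.05],"turn":[0,0,0],"claw":0},{"dp":[-0.0925,0.0125,0.05],"turn":[0,0,0],"claw":0},{"dp":[-0.0925,0.0125,0.035],"turn":[0,0,0],"claw":0},{"dp":[-0.0925,0.0125,0.015],"turn":[0,0,0],"claw":0},{"dp":[-0.0925,0.0125,0.01],"turn":[0,0,0],"claw":0}]'
python3 -c "
from h import *
grab('wrist','w3');grab('side','s3')"
```

```text
t: 5.6
ee_pos: [446.9, 154.0, 131.5]
orientation: [-2.368, -2.063, 0.003]
ft_force: [-0.1, -0.3, -0.1]
width: 0.6
```

View pics/w3.png

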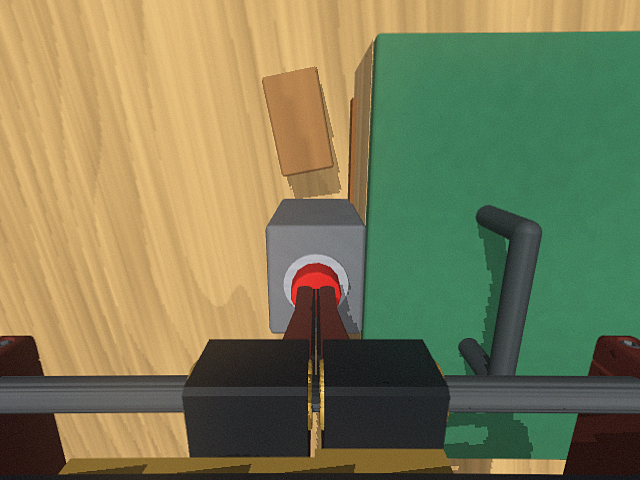

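View pics/s3.png

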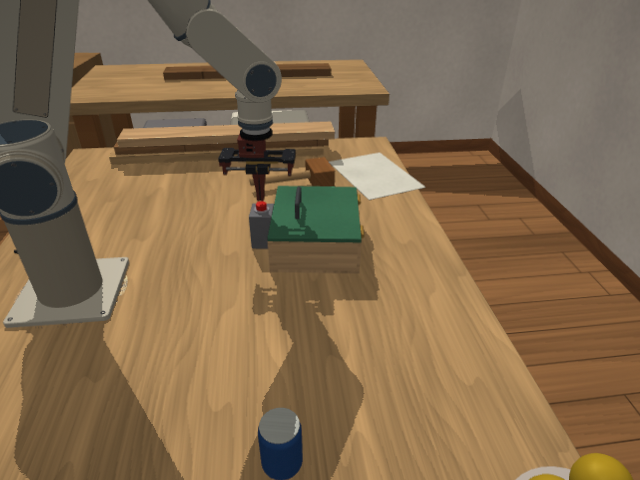

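The wrist view shows the closed fingertips centred on the red button at (316,290). Pressing down now.

```bash
python3 -m pendant '[{"dp":[0,0,-0.01],"turn":[0,0,0],"claw":0},{"dp":[0,0,-0.013],"turn":[0,0,0],"claw":0},{"dp":[0,0,-0.016],"turn":[0,0,0],"claw":0},{"dp":[0,0,-0.019],"turn":[0,0,0],"claw":0},{"dp":[0,0,-0.022],"turn":[0,0,0],"claw":0},{"dp":[0,0,-0.024],"turn":[0,0,0],"claw":0}]'
python3 -m pendant '[{"dp":[0,0,-0.001],"turn":[0,0,0],"claw":0},{"dp":[0,0,-0.002],"turn":[0,0,0],"claw":0},{"dp":[0,0,-0.003],"turn":[0,0,0],"claw":0}]'
```

```text
t: 6.3
ee_pos: [448.1, 154.2, 108.6]
orientation: [2.369, 2.063, 0.0]
ft_force: [-0.4, -0.3, 2.5]
width: 0.3
t: 6.6
ee_pos: [448.2, 154.3, 106.1]
orientation: [2.369, 2.063, 0.0]
ft_force: [-5.2, -2.1, 20.5]
width: 0.6
```

The plunger is hard against its stop: 20 N at z = 106 mm. I'll press a touch more, then retreat, open, and go back to the handle.

```bash
python3 -m pendant '[{"dp":[0,0,-0.0005],"turn":[0,0,0],"claw":0},{"dp":[0,0,-0.0005],"turn":[0,0,0],"claw":0}]'
python3 -m pendant '[{"dp":[0,0,0.03],"turn":[0,0,0],"claw":0},{"dp":[0,0,0.07],"turn":[0,0,0],"claw":0.03},{"dp":[0.03,-0.004,0.07],"turn":[0,0,0],"claw":0.05},{"dp":[0.06,-0.008,0.07],"turn":[0,0,0],"claw":0.05},{"dp":[0.092,-0.0125,0.07],"turn":[0,0,0],"claw":0.05},{"dp":[0.092,-0.0125,0.07],"turn":[0,0,0],"claw":0.05},{"dp":[0.092,-0.0125,0.07],"turn":[0,0,0],"claw":0.05},{"dp":[0.092,-0.0125,0.07],"turn":[0,0,0],"claw":0.05}]'
python3 -c "
from h import *
grab('wrist','w4')"
```

```text
t: 6.8
ee_pos: [448.1, 154.2, 106.2]
orientation: [2.369, 2.063, 0.001]
ft_force: [-4.0, -2.8, 16.0]
width: 0.4
t: 7.6
ee_pos: [538.6, 141.7, 174.6]
orientation: [-2.368, -2.063, 0.002]
ft_force: [0.6, -0.2, 0.1]
width: 49.4
```

View pics/w4.png

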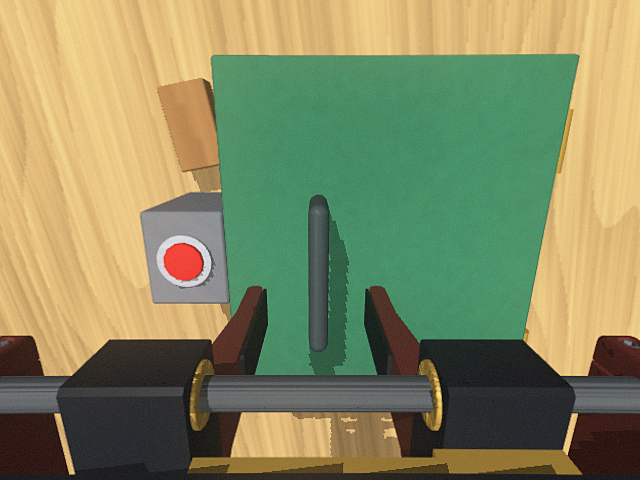

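The plunger at (184,261) now sits low on its collar. The bar at x≈318 lies between the fingers. Moving down to regrip.

```bash
python3 -m pendant '[{"dp":[0.001,0,-0.025],"turn":[0,0,0],"claw":0.05},{"dp":[0.0015,0,-0.045],"turn":[0,0,0],"claw":0.05},{"dp":[0.0015,0,-0.053],"turn":[0,0,0],"claw":0.03},{"dp":[0.0015,0,-0.053],"turn":[0,0,0],"claw":0},{"dp":[0.0015,0,-0.053],"turn":[0,0,0],"claw":0},{"dp":[0.0015,0,-0.053],"turn":[0,0,0],"claw":0},{"dp":[0.0015,0,-0.053],"turn":[0,0,0],"claw":0},{"dp":[0.0015,0,-0.053],"turn":[0,0,0],"claw":0}]'
python3 -m pendant '[{"dp":[0,0,0],"turn":[0,0,0],"claw":0},{"dp":[0,0,0],"turn":[0,0,0],"claw":0},{"dp":[0,0,0],"turn":[0,0,0],"claw":0}]'
python3 - <<'E'
import numpy as np
r=np.hypot(155,50);p=np.arctan2(50,155)
for th in np.arange(0.04,.86,.04):
    d=155-r*np.cos(p+th); print(round(th,2),(d*.990).round(1),(-d*.138).round(1),(r*np.sin(p+th)-50).round(1))
E
```

```text
t: 8.45
ee_pos: [540.1, 142.0, 122.8]
orientation: [-2.368, -2.061, 0.003]
ft_force: [-6.2, 1.9, 6.5]
width: 11.1
t: 8.75
ee_pos: [540.1, 142.0, 122.8]
orientation: [-2.368, -2.062, 0.002]
ft_force: [-6.8, 1.1, 6.2]
width: 11.2
0.04 2.1 -0.3 6.2
0.08 4.4 -0.6 12.2
0.12 7.0 -1.0 18.2
0.16 9.8 -1.4 24.1
0.2 12.9 -1.8 29.8
0.24 16.2 -2.3 35.4
0.28 19.7 -2.7 40.9
0.32 23.4 -3.3 46.2
0.36 27.3 -3.8 51.4
0.4 31.4 -4.4 56.4
0.44 35.7 -5.0 61.3
0.48 40.2 -5.6 65.9
0.52 44.9 -6.3 70.4
0.56 49.7 -6.9 74.7
0.6 54.8 -7.6 78.8
0.64 59.9 -8.4 82.7
0.68 65.3 -9.1 86.3
0.72 70.7 -9.9 89.8
0.76 76.3 -10.6 93.0
0.8 82.0 -11.4 96.0
0.84 87.9 -12.3 98.8
```

```bash
python3 -m pendant '[{"dp":[0.001,0,0.003],"turn":[0,0,0],"claw":0},{"dp":[0.002,0,0.006],"turn":[0,0,0],"claw":0},{"dp":[0.003,0,0.009],"turn":[0,0,0],"claw":0},{"dp":[0.0044,-0.001,0.012],"turn":[0,0,0],"claw":0},{"dp":[0.0044,-0.001,0.012],"turn":[0,0,0],"claw":0}]'
```

```text
t: 9.25
ee_pos: [544.0, 141.3, 134.1]
orientation: [-2.368, -2.06, 0.004]
ft_force: [-6.1, 6.1, -0.6]
width: 11.2
```

The lid passed 11 mm without stopping, so it is free. Continuing along the arc.

```bash
python3 -m pendant '[{"dp":[0.0026,-0.0004,0.006],"turn":[0,0,0],"claw":0},{"dp":[0.0054,-0.0008,0.0119],"turn":[0,0,0],"claw":0},{"dp":[0.0085,-0.0012,0.0176],"turn":[0,0,0],"claw":0},{"dp":[0.0118,-0.0017,0.0232],"turn":[0,0,0],"claw":0},{"dp":[0.0153,-0.0021,0.0287],"turn":[0,0,0],"claw":0},{"dp":[0.019,-0.0027,0.034],"turn":[0,0,0],"claw":0},{"dp":[0.0229,-0.0032,0.0392],"turn":[0,0,0],"claw":0},{"dp":[0.027,-0.0038,0.0442],"turn":[0,0,0],"claw":0}]'
```

```text
t: 10.05
ee_pos: [569.1, 137.8, 178.4]
orientation: [-2.365, -2.058, 0.009]
ft_force: [-15.2, 5.6, 8.2]
width: 10.9
```

The force of (-15, +8) N points away from the hinge, so my arc runs about 1.5 mm too tight. I'll correct outward and continue.

```bash
python3 -m pendant '[{"dp":[-0.0012,0,0.001],"turn":[0,0,0],"claw":0},{"dp":[0.0030,-0.0006,0.0059],"turn":[0,0,0],"claw":0},{"dp":[0.0073,-0.0012,0.0105],"turn":[0,0,0],"claw":0},{"dp":[0.012,-0.0019,0.015],"turn":[0,0,0],"claw":0},{"dp":[0.0168,-0.0025,0.0193],"turn":[0,0,0],"claw":0},{"dp":[0.0168,-0.0025,0.0193],"turn":[0,0,0],"claw":0}]'
```

```text
t: 10.65
ee_pos: [588.1, 135.2, 199.0]
orientation: [-2.367, -2.06, 0.003]
ft_force: [-11.4, 3.7, 8.5]
width: 11.1
```

```bash
python3 -m pendant '[{"dp":[-0.0008,0,0.0008],"turn":[0,0,0],"claw":0},{"dp":[0.0043,-0.0007,0.0049],"turn":[0,0,0],"claw":0},{"dp":[0.0094,-0.0014,0.0088],"turn":[0,0,0],"claw":0},{"dp":[0.0148,-0.0021,0.0124],"turn":[0,0,0],"claw":0},{"dp":[0.0202,-0.0029,0.0159],"turn":[0,0,0],"claw":0},{"dp":[0.0258,-0.0036,0.0191],"turn":[0,0,0],"claw":0},{"dp":[0.0315,-0.0044,0.0221],"turn":[0,0,0],"claw":0},{"dp":[0.0315,-0.0044,0.0221],"turn":[0,0,0],"claw":0}]'
python3 -c "
from h import *
grab('wrist','w5');grab('side','s5');grab('top','t5')
o=ctrl.get_obs();print(o)"
```

```text
t: 11.45
ee_pos: [621.3, 130.4, 221.6]
orientation: [-2.369, -2.063, -0.001]
ft_force: [-6.9, 1.9, 8.7]
width: 11.1
{'t': 11.6, 'qpos': array([1.87977640e-01, 4.38298173e-01, 1.60915948e+00, 1.03201293e-03,
       1.09440206e+00, 3.25538304e-01]), 'qvel': array([ 0.00070326, -0.00169007,  0.00159584,  0.0008514 , -0.00215037,
       -0.00087368]), 'joint_torque': array([-2.26238944e+00, -5.13005447e+01, -2.84723103e+01, -8.39128923e-01,
       -2.03410976e+00,  1.76284433e-02]), 'ee_pos': array([620.73877178, 130.48154987, 221.28853262]), 'orientation': array([-2.36864960e+00, -2.06234879e+00, -3.64181343e-04]), 'ft_force': array([-6.71218941,  2.06909532,  7.24609048]), 'moment': array([0.31411447, 1.34848139, 0.01806205]), 'width': 11.35568641263703}
```

View pics/s5.png

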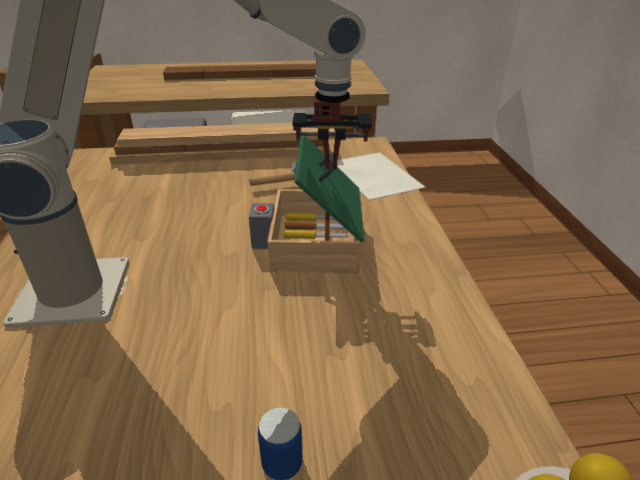

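View pics/t5.png

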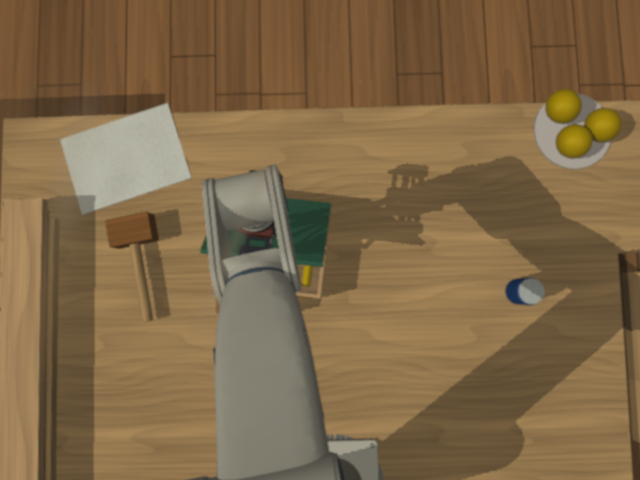

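View pics/w5.png

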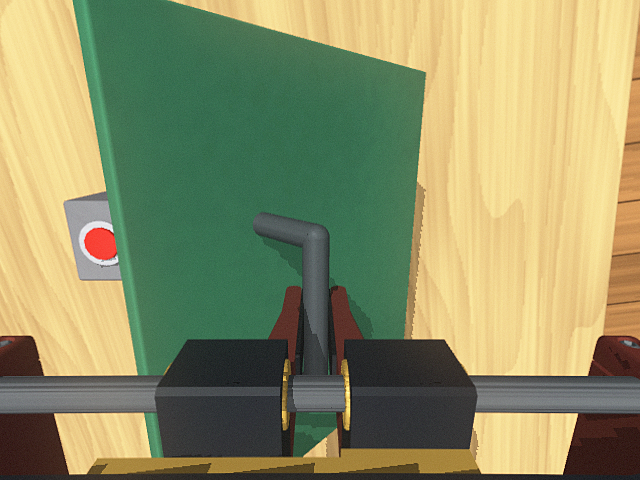

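The side view shows the lid standing open, its near edge running from (362,238) to about (297,178). The bar is still between the pads in the wrist view, around (316,300). The mallet (130,230) and can (525,291) are unchanged from the first top view. Next I'll measure the angle from the image and let things settle.

```bash
python3 -m pendant '[{"dp":[0,0,0],"turn":[0,0,0],"claw":0},{"dp":[0,0,0],"turn":[0,0,0],"claw":0},{"dp":[0,0,0],"turn":[0,0,0],"claw":0},{"dp":[0,0,0],"turn":[0,0,0],"claw":0},{"dp":[0,0,0],"turn":[0,0,0],"claw":0}]'
python3 - <<'E'
from h import *
im=grab('side','s6')
hsv=cv2.cvtColor(im['pixels'],cv2.COLOR_BGR2HSV); g=cv2.inRange(hsv,(60,80,20),(90,255,255))
c=max(cv2.findContours(g,0,2)[0],key=cv2.contourArea); print(cv2.approxPolyDP(c,3,True)[:,0].tolist())
x,y,w,h=270,120,120,130
cv2.imwrite('pics/s6c.png',cv2.resize(im['pixels'][y:y+h,x:x+w],None,fx=4,fy=4))
for n in('top',):
    a=load('top0')['pixels'];b=load('t5')['pixels']; d=cv2.absdiff(a,b).max(2)
    print('mallet diff',d[205:325,100:158].max(),'can diff',d[275:308,500:548].max())
E
```

```text
t: 12.1
ee_pos: [620.6, 130.5, 221.2]
orientation: [-2.369, -2.062, -0.0]
ft_force: [-6.7, 2.0, 7.6]
width: 11.5
[[302, 135], [295, 182], [361, 241], [357, 187], [338, 169], [320, 182], [317, 177], [325, 170], [324, 165], [317, 163], [323, 154]]
mallet diff 5 can diff 46
```

View pics/s6c.png

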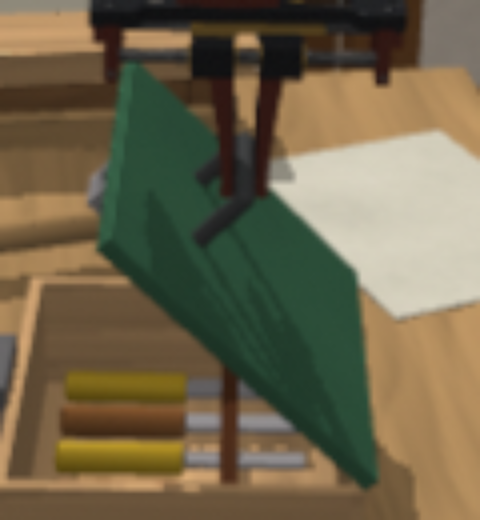

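Run:
```python
from h import *
im=load('s6'); BR=np.array([674.5,-9.1,100.]);n=np.array([.138,.990,0])
P=[]
for u,v in((295,182),(361,241)):
    o,d=ray(im,u,v); P.append(o+d*((BR-o)@n)/(d@n))
v=P[0]-P[1]; print(np.round(P,0),'len',np.linalg.norm(v),'angle',np.arctan2(v[2],np.hypot(v[0],v[1])))
for f in('s6','side0'):
    p=load(f)['pixels']; m=cv2.inRange(cv2.cvtColor(p,cv2.COLOR_BGR2HSV),(105,120,40),(125,255,255))[400:480,250:310]; print(f,cv2.boundingRect(m))
print(ctrl.get_obs()['t'],ctrl.get_obs()['ft_force'])
```

```text
[[526.  12. 246.]
 [676.  -9.  94.]] len 214.12606313521286 angle 0.7869788738710545
s6 (8, 28, 44, 52)
side0 (8, 28, 44, 52)
12.15 [-6.54761507  1.1532204   6.61178712]
```

The image gives a lid angle of 0.79 rad and the arm pose gives 0.80 rad. Both are well above 0.66, and the can hasn't moved. Handing in.

```bash
python3 -c "
from workcell import ctrl
print(ctrl.close_job())"
```

```text
the job is handed in; nothing more can be done
None
```

I tugged the lid by its handle before touching the plunger, and it was caught: it rose about 6 mm, then stopped dead at 25 N. I then pushed the plunger down to its stop (about 20 N at z = 106 mm), gripped the handle again, raised the lid and handed in at about 12 s, still holding it.

**Last checks:**
- **Lid:** it stands at about 0.79 rad (45°) from the side image and 0.80 rad from the arm pose. It was still, and the bar was firmly gripped at about 11 mm opening.
- **Lifting force:** while raising it, I had to correct the path twice because the arm pulled slightly inside the handle's arc. The side force peaked at about 17 N, and roughly 9 N of it remained at the end.
- **Loose things:** the mallet looks unchanged from the top, and the can unchanged from the side. The top view showed a brightness change at the can, which I put down to the arm's shadow.
- **Not confirmed:** I did not re-measure the offcut after the final lift. It showed no sign of having moved in the wrist view just before, and nothing went near it.

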